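# Show the spares in the lever bin and close it softly

## Robot

A 6-joint arm with a two-finger parallel gripper is mounted at the origin on the work surface. World frame = base frame: x ahead of the robot, y to its left, z up, the work surface at z = 0. Lengths are in m, angles in rad, forces in N, time in s.
With the tool pointing down it reaches from about 0.325 to 0.925 m from the base axis. Payload 3.1 kg.
Tool frame: the origin (TCP) lies midway between the tips of the shut fingers; the grasp point (between the pads) lies 19 mm behind it; z points along the fingers, y is the line along which they close (so a half turn about z gives the same grasp; the last joint's range is limited). The gripper opens to 85 mm and grips with 20 to 120 N. Pads are 22 mm wide; open, the fingers measure 114 mm over their backs; the gripper's body (76 mm by 85 mm) begins 54 mm behind the grasp point. The pads swing forward as they close: fully open they stand 13 mm farther back than shut.
Start: joints at [-1.227, 0.217, 1.613, -0, 1.311, -0.112], TCP at [0.275, -0.561, 0.231] pointing down, gripper open.
Joint ranges: [-2.75, 2.75], [-0.78, 2.1], [0.31, 2.55], [-1.13, 4.27], [0.13, 2.63], [-2.58, 2.58]. Speed limits (rad/s): [2.79, 2.79, 3.14, 3.14, 3.14, 3.14].

## Interface

Orientations are given as a unit quaternion [x, y, z, w].
In Python, from plant import ctrl, optics, job gives the robot as it stands.
- The arm moves only by the tool play_rows, never from a script. Its argument "series" is a list of rows, each an object with "travel": the shift along the world's x, y, z normalised to -1 to 1, where 1 is 500 mm, a list of three; "rotation": the turn, a rotation vector about the world's x, y, z normalised to -1 to 1, where 1 is 180 degrees, a list of three; "gripper": the closure, from -1 (fully open) to 1 (shut). In form: [{"travel": [x, y, z], "rotation": [ax, ay, az], "gripper": gripper}, ...]. A call has 1 to 10 rows; each row is the pose to reach, as a shift and turn from the pose commanded when the call began, turning the shorter way round; what a row does not reach only later rows make up. A row lasts 1/12 s, in which the tool goes at most 41.7 mm and 7.16 degrees, less where a joint would pass 70% of its speed; a pose out of reach is approached as far as the arm can. A call with a number of a shift or a turn outside -1 to 1 is refused whole. A call with a gripper value outside its range is refused whole. The fingers move at their own pace and stop on an object; "grip_force" is the grip in N (left out, the last holds). Time passes only in rows, so rows that repeat a pose let the fingers close. It gives the time, the measured TCP pose, the force, the opening and the grip force at its end, in the units of the state.
- ctrl.state(): the state, without advancing time (a new reading comes with each control period).
- optics.snapshot(name): name is "scene" or "top" or "wrist"; returns (picture, depth): 384x512x3 uint8, red, green, blue; 384x512 float32, m along the optical axis (not along the pixel's ray), 0 where there is no reading.
- optics.camera_model(name): a dict with "K" (3x3 intrinsics, pixels), "origin" and "rotation" of the camera in the world. Camera axes: x right, y down, z forward; pixel columns grow to the right and rows downward; lengths in m; the calibration is good to about 2 mm. The wrist camera is an equidistant fisheye: a pixel r from the principal point sees the ray r / f radians off the axis. A picture is of the moment at which its call begins: read the wrist's pose just before it. camera_model takes no time and is no camera call; for the wrist camera it gives the pose at the moment of the call.
- job.close_job(): hands the job in; it is judged then, once.
The state is a dict: "time": time; "joints": joint angles; "qvel": joint speeds; "joint_efforts": joint torques, N m; "tcp_pos": TCP position; "eef_rot": TCP orientation; "ft_force": force on the tool from outside, world axes, zero at the start; "wrist_torque": the same for the moment, N m; "gripper_width": opening from 0.0 (shut) to 1.0 (fully open); "grasp_force": force on a finger pad.
Only numpy, scipy, OpenCV 4.12 (cv2) and the standard library are available. Lean on these libraries where they do the work, as an engineer would, in place of code of your own. Each camera call takes 0.05 s, during which the arm holds its last target. There are 200 camera calls.

## Task

Press the red lever plate of the spares bin down with the fingertips until the blue lid stands fully open, and keep it open for at least two seconds so the mechanic can see what is left inside. Then let the lever up slowly, so that the lid eases shut without slamming, and move clear. Do not touch the lid itself, and leave the saddle, seat clamp, hex key and bell where they are; nothing is to be gripped or picked up.

Things in the scene. Friction and masses are not known exactly. Their poses are not given: they have to be found in the camera images.
- bin: Grey plastic spares bin, fixed, 140 (x) by 150 (y) by 120 mm high, standing on a wooden riser, so that its underside is 6 to 50 mm above the shelf (varies). Origin: centre of its underside; z up, -x is its front, where the lever is. Its yaw and place vary.
- lever_press (a point): Point to press: on top of the red lever plate, on its middle line; at rest 170 mm in front (-x of the bin) of the bin's origin and 74 mm above it. The plate is 90 mm (x of the bin) by 100 mm (y), from 110 to 200 mm in front of the bin's origin, level when the lid is shut. This point swings down about 47 mm (and 3 mm towards the bin) from shut to fully open.
- lever (a joint): Lever angle in rad: 0 at rest (lid shut), 0.314 pressed down to its stop. The plate is on a steel fork (180 mm wide) with side arms hinged on the bin's sides 20 mm in front of the bin's origin, 60 mm above it. Pressing takes about 3 to 5 N, less as the lid opens; the lid's weight pushes the lever back up as it is let up, and the lid drops hard if the lever is let go.
- lid (a joint): Lid angle in rad: 0 shut, 1.1 fully open at its stop. Linked rigidly to the lever: 3.5 times the lever angle. It closes by its own weight, only lightly damped.
- lid_edge (a point): Middle of the free front edge of the blue lid (148 x 156 x 6 mm), on its top. The lid is hinged along the bin's far (+x) rim, 120 mm above the bin's origin; when shut this point is 76 mm in front of the bin's origin and 127 mm above it; it swings up and away from the lever, to about 253 mm above it.
- saddle: Black plastic bicycle saddle, 275 x 140 x 65 mm, loose; origin under its middle on the shelf, long along its x.
- clamp: Bright seat clamp ring, about 40 mm across with a small lug to its -x, 16 mm high, loose; origin at its centre on the shelf.
- hexkey: Orange L-shaped hex key lying flat, 98 x 38 x 8 mm, loose; origin about its middle, on the shelf, long arm along its x.
- bell: Steel bicycle bell, 54 mm across, 40 mm high, loose; origin under its centre on the shelf.
- base: Fixed dark steel base plate under the bin, 170 x 190 x 5 mm; origin at the centre of its underside, on the shelf. The bin stands centred and square on it, on a wooden riser.

How it is judged:
On the way, in this order (a step that is already met when the one before it is completed fails the run):
1. the lid is held fully open for at least 1.6 s (value of joint lid above 0.98 rad), for 1.6 s.
2. the lid is shut again (value of joint lid below 0.04 rad), for 0.2 s.
At the end, for the whole second after the job is handed in: The lid is shut (below 0.04 rad) after having stood open beyond 0.98 rad for 1.6 s, it was never faster than 2.5 rad/s on its way down, the lid was never touched, and saddle, clamp, hex key and bell are within 15 mm of where they were (value of joint lid below 0.04 rad and distance of each of saddle, clamp, hexkey, bell from where it was at the start of the episode below 0.015 m).
It fails at once if the lid falls or slams (closing faster than 2.5 rad/s) (velocity of joint lid below -2.5 rad/s).
It fails at once if the robot touches the lid itself (contact force between any of the fingers, the arm and lid above 0.5 N).
It fails at once if a bystander is pushed away, lifted or carried (moved more than 15 mm) (distance of any of saddle, clamp, hexkey, bell from where it was at the start of the episode above 0.015 m).
It also fails if it takes over 43 s, if anything falls off the work surface, if the arm or the gripper's body presses on something with over 40 N, if the wrist force passes 120 N, or if a joint passes its speed limit or range.

## Working session

There is one attempt and no reset: what is moved stays moved. The work goes in short steps, Python scripts to look and compute and a tool call to move; the robot and the scene stay as the last step left them, time stands still between calls to the robot, and variables do not carry over. Pictures are saved under pics/ and viewed, at most 10 in all, crops included, and the job is handed in when it is done.

Besides the shell and the picture viewer there is one more tool, called as a command line: name --argument value ..., lists and objects as JSON in quotes. play_rows: Moves the arm, as the interface text tells. Its arguments: {"type":"object","properties":{"series":{"type":"array","items":{"type":"object","properties":{"travel":{"type":"array","items":{"type":"number","minimum":-1,"maximum":1}},"rotation":{"type":"array","items":{"type":"number","minimum":-1,"maximum":1}},"gripper":{"type":"number"}}}},"grip_force":{"type":"number"}},"required":["series"]}

```bash
mkdir -p pics; cat > h.py <<'E'
import numpy as np, cv2
from plant import ctrl, optics, job
def pts(name):
    im,d=optics.snapshot(name); m=optics.camera_model(name)
    K=np.array(m["K"]);v,u=np.mgrid[:384,:512]
    c=np.stack([(u-K[0,2])/K[0,0]*d,(v-K[1,2])/K[1,1]*d,d],-1)
    return im,d,c@np.array(m["rotation"]).T+np.array(m["origin"])
E
python3 - <<'E'
from h import *
out=[]
for n in("top","scene"):
    im,d,P=pts(n); out.append(im)
    np.savez(f"{n}.npz",im=im,d=d,P=P)
    hsv=cv2.cvtColor(im,cv2.COLOR_RGB2HSV)
    for nm,m in(("red",((hsv[...,0]<6)|(hsv[...,0]>174))&(hsv[...,1]>150)&(hsv[...,2]>60)),("blue",(abs(hsv[...,0].astype(int)-112)<14)&(hsv[...,1]>120))):
        m=m&(d>0); k,l,s,c=cv2.connectedComponentsWithStats(m.astype(np.uint8))
        if k<2: print(n,nm,"none");continue
        i=1+s[1:,4].argmax(); q=P[l==i]
        print(n,nm,s[i],c[i].round(),np.median(q,0).round(4),np.percentile(q,[2,98],0).round(3).tolist(), cv2.minAreaRect(q[:,:2].astype(np.float32)))
cv2.imwrite("pics/a.png",cv2.resize(np.vstack(out)[...,::-1],(400,600)))
cv2.imwrite("pics/a.png",np.vstack(out)[:,:,::-1][::1] if 0 else cv2.resize(np.hstack(out)[...,::-1],(800,300)))
print(ctrl.state())
E
```

```text
Traceback (most recent call last):
  File "h.py", line 7, in pts
    return im,d,c@np.array(m["rotation"]).T+np.array(m["origin"])
                ~^~~~~~~~~~~~~~~~~~~~~~~~~~
ValueError: matmul: Input operand 1 has a mismatch in its core dimension 0, with gufunc signature (n?,k),(k,m?)->(n?,m?) (size 4 is different from 3)
```

Rotation is a quaternion; fix.

```bash
sed -i 's/np.array(m\["rotation"\]).T/R.from_quat(m["rotation"]).as_matrix().T/; 1a from scipy.spatial.transform import Rotation as R' h.py
python3 - <<'E'
from h import *
out=[]
for n in("top","scene"):
    im,d,P=pts(n); out.append(im)
    np.savez(f"{n}.npz",im=im,d=d,P=P)
    hsv=cv2.cvtColor(im,cv2.COLOR_RGB2HSV)
    for nm,m in(("red",((hsv[...,0]<6)|(hsv[...,0]>174))&(hsv[...,1]>150)&(hsv[...,2]>60)),("blue",(abs(hsv[...,0].astype(int)-112)<14)&(hsv[...,1]>120))):
        m=m&(d>0); k,l,s,c=cv2.connectedComponentsWithStats(m.astype(np.uint8))
        if k<2: print(n,nm,"none");continue
        i=1+s[1:,4].argmax(); q=P[l==i]
        print(n,nm,s[i],c[i].round(),np.median(q,0).round(4),np.percentile(q,[2,98],0).round(3).tolist(), cv2.minAreaRect(q[:,:2].astype(np.float32)))
cv2.imwrite("pics/a.png",cv2.resize(np.hstack(out)[...,::-1],(800,300)))
print(ctrl.state())
E
```

```text
top red [167 214  38  35 590] [186. 231.] [0.4946 0.1108 0.0827] [[0.451, 0.064, 0.076], [0.542, 0.161, 0.089]] ((0.49591851234436035, 0.11183743923902512), (0.09391488134860992, 0.08397628366947174), 73.109619140625)
top blue [ 169  149   64   62 2543] [201. 180.] [0.638  0.0657 0.137 ] [[0.565, -0.012, 0.13], [0.715, 0.144, 0.144]] ((0.639676034450531, 0.06682782620191574), (0.15367601811885834, 0.1439204216003418), 72.26445770263672)
scene red [316 202  40  28 425] [337. 215.] [0.4911 0.1283 0.0804] [[0.451, 0.068, 0.072], [0.547, 0.166, 0.083]] ((0.5198068022727966, 0.11124111711978912), (0.1053977832198143, 0.14173121750354767), 83.00375366210938)
scene blue [ 254  197   83   50 2050] [296. 221.] [0.6503 0.0736 0.1348] [[0.569, -0.013, 0.131], [0.721, 0.147, 0.138]] ((0.642152726650238, 0.06526818126440048), (0.15865981578826904, 0.14740335941314697), 72.3567123413086)
{'time': 0.15, 'joints': array([-1.22720923e+00,  2.17608983e-01,  1.61458723e+00,  1.62263243e-05,
        1.31130883e+00, -1.12202412e-01]), 'qvel': array([-1.05487115e-03, -7.25193291e-04, -4.50835628e-03,  1.36038581e-03,
        9.48015887e-04,  8.25494628e-05]), 'joint_efforts': array([ 2.97702281e-04, -3.97444797e+01, -3.04417241e+01, -1.72393634e-04,
        5.80656604e-03,  1.43710417e-05]), 'tcp_pos': array([ 0.27491499, -0.56058401,  0.23023948]), 'eef_rot': array([ 9.74144212e-01,  2.25925076e-01, -1.02590843e-04, -9.50709280e-04]), 'ft_force': array([-0.34679409, -0.00188858,  0.96437738]), 'wrist_torque': array([-0.03035795,  0.01019102, -0.02899263]), 'grasp_force': 0.0, 'gripper_width': 1.0006271237331548}
```

View pics/a.png

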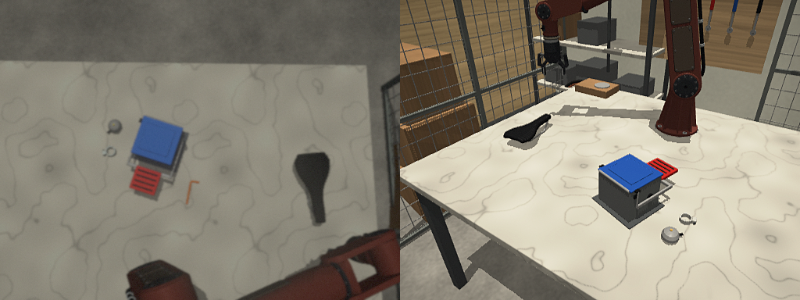

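The top view (half-scale picture) shows the red lever at about (145,181), toward the robot from the blue lid at (158,140). The bell is at (114,127), the clamp at (110,152), the hex key at (192,190) and the saddle at (313,185).

The lid rectangle gives a yaw of about -17.7° and a bin origin of about (0.643, 0.065). That puts the press point at (0.481, 0.117) with z about 0.082. As a check, the plate centre should be at (0.495, 0.113) and was measured at (0.496, 0.112).

Next I move over it at height with the fingers shut.

play_rows --series '[{"travel": [0.2, 0.68, 0], "rotation": [0, 0, 0.257], "gripper": 1}, {"travel": [0.2, 0.68, 0], "rotation": [0, 0, 0.257], "gripper": 1}, {"travel": [0.2, 0.68, 0], "rotation": [0, 0, 0.257], "gripper": 1}, {"travel": [0.2, 0.68, 0], "rotation": [0, 0, 0.257], "gripper": 1}, {"travel": [0.2, 0.68, 0], "rotation": [0, 0, 0.257], "gripper": 1}, {"travel": [0.2, 0.68, 0], "rotation": [0, 0, 0.257], "gripper": 1}, {"travel": [0.2, 0.68, 0], "rotation": [0, 0, 0.257], "gripper": 1}, {"travel": [0.2, 0.68, 0], "rotation": [0, 0, 0.257], "gripper": 1}, {"travel": [0.2, 0.68, 0], "rotation": [0, 0, 0.257], "gripper": 1}, {"travel": [0.2, 0.68, 0], "rotation": [0, 0, 0.257], "gripper": 1}]'

```text
time: 0.98
tcp_pos: [0.3755, -0.2171, 0.2308]
eef_rot: [0.806, 0.592, 0.001, -0.001]
ft_force: [-0.8, -0.3, 0.1]
gripper_width: -0.003
grasp_force: 0.0
```

play_rows --series '[{"travel": [0.21, 0.67, 0], "rotation": [0, 0, 0], "gripper": 1}, {"travel": [0.21, 0.67, 0], "rotation": [0, 0, 0], "gripper": 1}, {"travel": [0.21, 0.67, 0], "rotation": [0, 0, 0], "gripper": 1}, {"travel": [0.21, 0.67, 0], "rotation": [0, 0, 0], "gripper": 1}, {"travel": [0.21, 0.67, 0], "rotation": [0, 0, 0], "gripper": 1}, {"travel": [0.21, 0.67, 0], "rotation": [0, 0, 0], "gripper": 1}, {"travel": [0.21, 0.67, 0], "rotation": [0, 0, 0], "gripper": 1}, {"travel": [0.21, 0.67, 0], "rotation": [0, 0, 0], "gripper": 1}, {"travel": [0.21, 0.67, 0], "rotation": [0, 0, 0], "gripper": 1}, {"travel": [0.21, 0.67, 0], "rotation": [0, 0, 0], "gripper": 1}]'

```text
time: 1.82
tcp_pos: [0.4812, 0.1166, 0.2312]
eef_rot: [0.806, 0.592, 0.0, -0.0]
ft_force: [-0.2, -0.0, 0.1]
gripper_width: -0.001
grasp_force: 0.0
```

play_rows --series '[{"travel": [0, 0, -0.05], "rotation": [0, 0, 0], "gripper": 1}, {"travel": [0, 0, -0.1], "rotation": [0, 0, 0], "gripper": 1}, {"travel": [0, 0, -0.15], "rotation": [0, 0, 0], "gripper": 1}, {"travel": [0, 0, -0.2], "rotation": [0, 0, 0], "gripper": 1}, {"travel": [0, 0, -0.23], "rotation": [0, 0, 0], "gripper": 1}, {"travel": [0, 0, -0.24], "rotation": [0, 0, 0], "gripper": 1}, {"travel": [0, 0, -0.24], "rotation": [0, 0, 0], "gripper": 1}, {"travel": [0, 0, -0.24], "rotation": [0, 0, 0], "gripper": 1}]'

```text
time: 2.48
tcp_pos: [0.4807, 0.1129, 0.1118]
eef_rot: [0.807, 0.59, 0.0, 0.0]
ft_force: [0.6, 1.0, -0.4]
gripper_width: 0.003
grasp_force: 0.0
```

```bash
python3 - <<'E'
from h import *
im,d,P=pts("scene"); w,_=optics.snapshot("wrist")
cv2.imwrite("pics/b.png",np.hstack([cv2.resize(im[100:290,200:460,::-1],(400,292)),cv2.resize(w[...,::-1],(390,292))]))
s=ctrl.state(); print(s["time"],s["tcp_pos"],s["ft_force"],s["joints"])
E
```

```text
2.5833 [0.48163408 0.11342432 0.11292159] [ 0.9015795   0.99524279 -0.20843688] [ 8.94589280e-02  7.75782510e-02  2.01259792e+00 -2.20770992e-04
  1.04833491e+00  3.97700591e-01]
```

View pics/b.png

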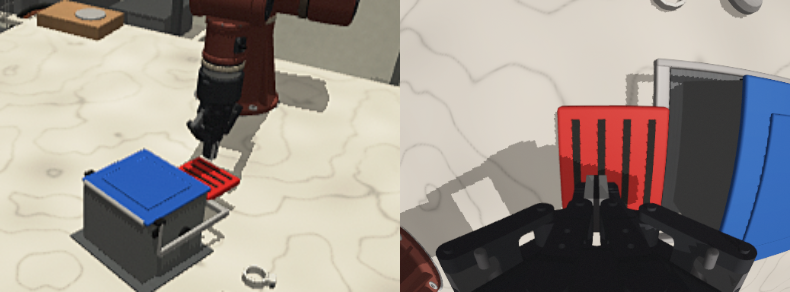

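The scene view shows the shut fingertips over the red plate, clear of the lid. The wrist view has the tips at about (597,190), within the plate's 558–668 columns. Next I lower to contact.

play_rows --series '[{"travel": [0, 0.002, -0.02], "rotation": [0, 0, 0], "gripper": 1}, {"travel": [0, 0.004, -0.035], "rotation": [0, 0, 0], "gripper": 1}, {"travel": [0, 0.006, -0.045], "rotation": [0, 0, 0], "gripper": 1}, {"travel": [0, 0.006, -0.055], "rotation": [0, 0, 0], "gripper": 1}, {"travel": [0, 0.006, -0.062], "rotation": [0, 0, 0], "gripper": 1}, {"travel": [0, 0.006, -0.068], "rotation": [0, 0, 0], "gripper": 1}, {"travel": [0, 0.006, -0.074], "rotation": [0, 0, 0], "gripper": 1}, {"travel": [0, 0.006, -0.08], "rotation": [0, 0, 0], "gripper": 1}, {"travel": [0, 0.006, -0.08], "rotation": [0, 0, 0], "gripper": 1}]'

```text
time: 3.33
tcp_pos: [0.4795, 0.1169, 0.0706]
eef_rot: [0.807, 0.59, -0.0, -0.0]
ft_force: [-3.7, 0.7, 3.7]
gripper_width: 0.001
grasp_force: 1.8
```

Contact, with about 3.7 N upward as expected. I continue down to near the stop along the arc.

play_rows --series '[{"travel": [0, 0, -0.008], "rotation": [0, 0, 0], "gripper": 1}, {"travel": [0.001, 0, -0.016], "rotation": [0, 0, 0], "gripper": 1}, {"travel": [0.002, 0, -0.024], "rotation": [0, 0, 0], "gripper": 1}, {"travel": [0.003, -0.001, -0.032], "rotation": [0, 0, 0], "gripper": 1}, {"travel": [0.004, -0.001, -0.04], "rotation": [0, 0, 0], "gripper": 1}, {"travel": [0.005, -0.001, -0.047], "rotation": [0, 0, 0], "gripper": 1}, {"travel": [0.006, -0.002, -0.053], "rotation": [0, 0, 0], "gripper": 1}, {"travel": [0.006, -0.002, -0.058], "rotation": [0, 0, 0], "gripper": 1}, {"travel": [0.006, -0.002, -0.062], "rotation": [0, 0, 0], "gripper": 1}, {"travel": [0.006, -0.002, -0.062], "rotation": [0, 0, 0], "gripper": 1}]'

```text
time: 4.17
tcp_pos: [0.4838, 0.1156, 0.04]
eef_rot: [0.807, 0.59, 0.001, 0.001]
ft_force: [-0.7, 1.2, 0.4]
gripper_width: -0.0
grasp_force: 0.6
```

```bash
cat > look.py <<'E'
from h import *
import sys
im,d,P=pts("scene")
cv2.imwrite(sys.argv[1],cv2.resize(im[100:290,200:460,::-1],(520,380)))
h=cv2.cvtColor(im,cv2.COLOR_RGB2HSV); m=(abs(h[...,0].astype(int)-112)<14)&(h[...,1]>120)&(d>0)
k,l,s,c=cv2.connectedComponentsWithStats(m.astype(np.uint8)); q=P[l==1+s[1:,4].argmax()]
n=np.linalg.svd(q-np.median(q,0),full_matrices=False)[2][2]
print("lid tilt",np.arccos(abs(n[2])),"zmax",np.percentile(q[:,2],[50,99]))
t=ctrl.state(); print(t["time"],t["tcp_pos"],t["ft_force"])
E
python3 look.py pics/c.png
```

```text
lid tilt 0.9994662368370592 zmax [0.19367844 0.2505301 ]
4.2167 [0.48372678 0.11560122 0.04026549] [-1.63356086  1.15441191  0.79241761]
```

View pics/c.png

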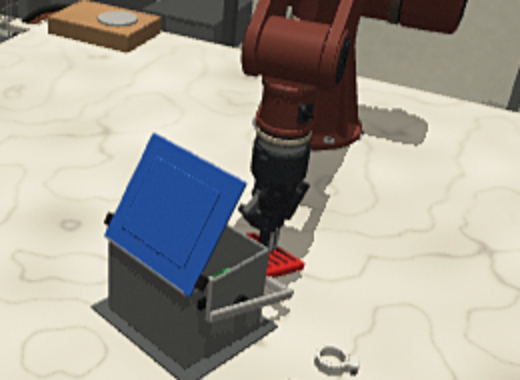

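The lid stands well up, with a measured tilt of about 1.0 rad. The gripper is on the plate at about (268,240), clear of the lid. I press on toward the stop, feeling for it.

play_rows --series '[{"travel": [0, 0, -0.003], "rotation": [0, 0, 0], "gripper": 1}, {"travel": [0.001, 0, -0.006], "rotation": [0, 0, 0], "gripper": 1}, {"travel": [0.001, 0, -0.008], "rotation": [0, 0, 0], "gripper": 1}, {"travel": [0.001, 0, -0.008], "rotation": [0, 0, 0], "gripper": 1}]'

```text
time: 4.55
tcp_pos: [0.4842, 0.1157, 0.0363]
eef_rot: [0.807, 0.59, 0.001, 0.0]
ft_force: [0.2, -0.4, 0.5]
gripper_width: -0.005
grasp_force: 0.4
```

```bash
python3 look.py pics/d.png
```

```text
lid tilt 1.088608468857033 zmax [0.19688372 0.25676495]
4.6 [0.4841532  0.11574816 0.03641033] [-0.65990354 -0.79936174  1.03878539]
```

Tilt is 1.09, close to the stop. I press 1 mm more and hold for over 2.5 s.

play_rows --series '[{"travel": [0, 0, -0.002], "gripper": 1, "rotation": [0, 0, 0]}, {"travel": [0, 0, -0.002], "gripper": 1, "rotation": [0, 0, 0]}, {"travel": [0, 0, -0.002], "gripper": 1, "rotation": [0, 0, 0]}, {"travel": [0, 0, -0.002], "gripper": 1, "rotation": [0, 0, 0]}, {"travel": [0, 0, -0.002], "gripper": 1, "rotation": [0, 0, 0]}, {"travel": [0, 0, -0.002], "gripper": 1, "rotation": [0, 0, 0]}, {"travel": [0, 0, -0.002], "gripper": 1, "rotation": [0, 0, 0]}, {"travel": [0, 0, -0.002], "gripper": 1, "rotation": [0, 0, 0]}, {"travel": [0, 0, -0.002], "gripper": 1, "rotation": [0, 0, 0]}, {"travel": [0, 0, -0.002], "gripper": 1, "rotation": [0, 0, 0]}]'

```text
time: 5.43
tcp_pos: [0.4842, 0.1158, 0.0356]
eef_rot: [0.807, 0.59, 0.0, 0.0]
ft_force: [1.5, -1.2, 4.8]
gripper_width: -0.001
grasp_force: 2.3
```

play_rows --series '[{"travel": [0, 0, 0], "gripper": 1, "rotation": [0, 0, 0]}, {"travel": [0, 0, 0], "gripper": 1, "rotation": [0, 0, 0]}, {"travel": [0, 0, 0], "gripper": 1, "rotation": [0, 0, 0]}, {"travel": [0, 0, 0], "gripper": 1, "rotation": [0, 0, 0]}, {"travel": [0, 0, 0], "gripper": 1, "rotation": [0, 0, 0]}, {"travel": [0, 0, 0], "gripper": 1, "rotation": [0, 0, 0]}, {"travel": [0, 0, 0], "gripper": 1, "rotation": [0, 0, 0]}, {"travel": [0, 0, 0], "gripper": 1, "rotation": [0, 0, 0]}, {"travel": [0, 0, 0], "gripper": 1, "rotation": [0, 0, 0]}, {"travel": [0, 0, 0], "gripper": 1, "rotation": [0, 0, 0]}]'

```text
time: 6.27
tcp_pos: [0.4843, 0.1158, 0.0357]
eef_rot: [0.807, 0.59, 0.0, 0.0]
ft_force: [0.1, -1.2, 5.3]
gripper_width: -0.001
grasp_force: 2.3
```

play_rows --series '[{"travel": [0, 0, 0], "gripper": 1, "rotation": [0, 0, 0]}, {"travel": [0, 0, 0], "gripper": 1, "rotation": [0, 0, 0]}, {"travel": [0, 0, 0], "gripper": 1, "rotation": [0, 0, 0]}, {"travel": [0, 0, 0], "gripper": 1, "rotation": [0, 0, 0]}, {"travel": [0, 0, 0], "gripper": 1, "rotation": [0, 0, 0]}, {"travel": [0, 0, 0], "gripper": 1, "rotation": [0, 0, 0]}, {"travel": [0, 0, 0], "gripper": 1, "rotation": [0, 0, 0]}, {"travel": [0, 0, 0], "gripper": 1, "rotation": [0, 0, 0]}, {"travel": [0, 0, 0], "gripper": 1, "rotation": [0, 0, 0]}, {"travel": [0, 0, 0], "gripper": 1, "rotation": [0, 0, 0]}]'

```text
time: 7.1
tcp_pos: [0.4843, 0.1158, 0.0357]
eef_rot: [0.807, 0.59, 0.001, 0.0]
ft_force: [0.8, -1.2, 5.7]
gripper_width: -0.001
grasp_force: 2.3
```

```bash
python3 look.py pics/e.png
```

```text
lid tilt 1.0982922255798477 zmax [0.19764697 0.25735921]
7.15 [0.48421679 0.11578647 0.03564234] [ 0.76752637 -0.81726704  5.7744127 ]
```

View pics/e.png

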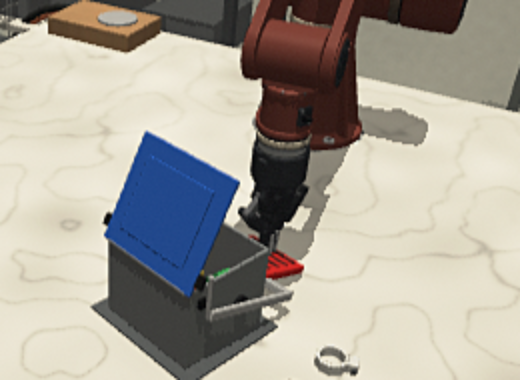

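The lid is at its stop at 1.098 rad (free corner at about (148,132)) and was held for 2.5 s or more. I let the lever up slowly, 1.25 mm per row.

play_rows --series '[{"travel": [0, 0, 0.0025], "gripper": 1, "rotation": [0, 0, 0]}, {"travel": [0, 0, 0.005], "gripper": 1, "rotation": [0, 0, 0]}, {"travel": [0, 0, 0.0075], "gripper": 1, "rotation": [0, 0, 0]}, {"travel": [-0.001, 0, 0.01], "gripper": 1, "rotation": [0, 0, 0]}, {"travel": [-0.001, 0, 0.0125], "gripper": 1, "rotation": [0, 0, 0]}, {"travel": [-0.001, 0, 0.015], "gripper": 1, "rotation": [0, 0, 0]}, {"travel": [-0.002, 0, 0.0175], "gripper": 1, "rotation": [0, 0, 0]}, {"travel": [-0.002, 0, 0.02], "gripper": 1, "rotation": [0, 0, 0]}, {"travel": [-0.002, 0, 0.0225], "gripper": 1, "rotation": [0, 0, 0]}, {"travel": [-0.002, 0, 0.025], "gripper": 1, "rotation": [0, 0, 0]}]'

```text
time: 7.98
tcp_pos: [0.4822, 0.1158, 0.0478]
eef_rot: [0.807, 0.59, -0.0, -0.0]
ft_force: [-2.0, -0.2, 0.8]
gripper_width: 0.004
grasp_force: 1.0
```

play_rows --series '[{"travel": [0, 0, 0.0025], "gripper": 1, "rotation": [0, 0, 0]}, {"travel": [0, 0, 0.005], "gripper": 1, "rotation": [0, 0, 0]}, {"travel": [0, 0, 0.0075], "gripper": 1, "rotation": [0, 0, 0]}, {"travel": [-0.001, 0, 0.01], "gripper": 1, "rotation": [0, 0, 0]}, {"travel": [-0.001, 0, 0.0125], "gripper": 1, "rotation": [0, 0, 0]}, {"travel": [-0.001, 0, 0.015], "gripper": 1, "rotation": [0, 0, 0]}, {"travel": [-0.002, 0, 0.0175], "gripper": 1, "rotation": [0, 0, 0]}, {"travel": [-0.002, 0, 0.02], "gripper": 1, "rotation": [0, 0, 0]}, {"travel": [-0.002, 0, 0.0225], "gripper": 1, "rotation": [0, 0, 0]}, {"travel": [-0.002, 0, 0.025], "gripper": 1, "rotation": [0, 0, 0]}]'

```text
time: 8.82
tcp_pos: [0.4818, 0.1159, 0.0606]
eef_rot: [0.807, 0.59, 0.0, 0.0]
ft_force: [-2.0, 1.2, 2.7]
gripper_width: 0.002
grasp_force: 1.4
```

play_rows --series '[{"travel": [0, 0, 0.0025], "gripper": 1, "rotation": [0, 0, 0]}, {"travel": [0, 0, 0.005], "gripper": 1, "rotation": [0, 0, 0]}, {"travel": [0, 0, 0.0075], "gripper": 1, "rotation": [0, 0, 0]}, {"travel": [-0.001, 0, 0.01], "gripper": 1, "rotation": [0, 0, 0]}, {"travel": [-0.001, 0, 0.0125], "gripper": 1, "rotation": [0, 0, 0]}, {"travel": [-0.001, 0, 0.015], "gripper": 1, "rotation": [0, 0, 0]}, {"travel": [-0.001, 0, 0.0175], "gripper": 1, "rotation": [0, 0, 0]}, {"travel": [-0.001, 0, 0.02], "gripper": 1, "rotation": [0, 0, 0]}, {"travel": [-0.001, 0, 0.0225], "gripper": 1, "rotation": [0, 0, 0]}, {"travel": [-0.001, 0, 0.025], "gripper": 1, "rotation": [0, 0, 0]}]'

```text
time: 9.65
tcp_pos: [0.4817, 0.1159, 0.0732]
eef_rot: [0.807, 0.59, 0.001, 0.0]
ft_force: [0.0, 1.5, 3.4]
gripper_width: 0.004
grasp_force: 1.6
```

play_rows --series '[{"travel": [0, 0, 0.0025], "gripper": 1, "rotation": [0, 0, 0]}, {"travel": [0, 0, 0.005], "gripper": 1, "rotation": [0, 0, 0]}, {"travel": [0, 0, 0.0075], "gripper": 1, "rotation": [0, 0, 0]}, {"travel": [0, 0, 0.01], "gripper": 1, "rotation": [0, 0, 0]}, {"travel": [0, 0, 0.0125], "gripper": 1, "rotation": [0, 0, 0]}, {"travel": [0, 0, 0.015], "gripper": 1, "rotation": [0, 0, 0]}, {"travel": [0, 0, 0.0175], "gripper": 1, "rotation": [0, 0, 0]}, {"travel": [0, 0, 0.02], "gripper": 1, "rotation": [0, 0, 0]}, {"travel": [0, 0, 0.0225], "gripper": 1, "rotation": [0, 0, 0]}, {"travel": [0, 0, 0.025], "gripper": 1, "rotation": [0, 0, 0]}]'

```text
time: 10.48
tcp_pos: [0.4798, 0.1155, 0.0844]
eef_rot: [0.807, 0.59, -0.001, -0.001]
ft_force: [-0.3, 1.2, 0.3]
gripper_width: 0.001
grasp_force: 0.0
```

```bash
python3 look.py pics/f.png
```

```text
lid tilt 0.008142078936197865 zmax [0.13486317 0.13843832]
10.5333 [0.48024981 0.1156037  0.08484811] [-0.07919305  0.05497442 -0.28627324]
```

The lid is shut (tilt 0.008) with no contact. I move clear upward and back.

play_rows --series '[{"travel": [0, 0, 0.02], "gripper": 1, "rotation": [0, 0, 0]}, {"travel": [0, 0, 0.06], "gripper": 1, "rotation": [0, 0, 0]}, {"travel": [0, 0, 0.12], "gripper": 1, "rotation": [0, 0, 0]}, {"travel": [-0.02, 0, 0.18], "gripper": 1, "rotation": [0, 0, 0]}, {"travel": [-0.05, 0, 0.24], "gripper": 1, "rotation": [0, 0, 0]}, {"travel": [-0.08, 0, 0.28], "gripper": 1, "rotation": [0, 0, 0]}, {"travel": [-0.08, 0, 0.28], "gripper": 1, "rotation": [0, 0, 0]}, {"travel": [-0.08, 0, 0.28], "gripper": 1, "rotation": [0, 0, 0]}, {"travel": [-0.08, 0, 0.28], "gripper": 1, "rotation": [0, 0, 0]}]'

```text
time: 11.28
tcp_pos: [0.4409, 0.1157, 0.2249]
eef_rot: [0.807, 0.59, -0.0, -0.0]
ft_force: [-0.1, -0.4, -0.2]
gripper_width: -0.001
grasp_force: 0.0
```

```bash
python3 look.py pics/g.png; python3 -c "
from plant import job
print(job.close_job())"
```

```text
lid tilt 0.006811585534392623 zmax [0.13480179 0.13846087]
11.3333 [0.44053303 0.11567062 0.22413519] [ 0.63238241 -0.02731668 -0.61744129]
the job is handed in; nothing more can be done
None
```

The job is handed in, but no verdict came back: the lid was held fully open (about 1.10 rad measured) for over 2.5 s, then eased shut in about 3.3 s (0.007 rad at the end), and the arm moved clear without going near the lid or the loose items.

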